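Empty the mint cup and nest the three stoneware cups

ROBOT

A 7-joint arm with a two-finger parallel gripper is mounted at the origin on the work surface. World frame = base frame: x ahead of the robot, y to its left, z up, the work surface at z = 0. Lengths are in m, angles in rad, forces in N, time in s.
With the tool pointing down it reaches from about 0.4 to 0.85 m from the base axis. Payload 10.4 kg.
Tool frame: the origin (TCP) lies between the finger pads; the fingertips stand manip.tip_extent ahead of it and the grasp point (between the pads) lies 6 mm ahead of it (manip.tip_extent is the distance from the TCP to the fingertips, in m); z points along the fingers, y is the line along which they close (so a half turn about z gives the same grasp; the last joint's range is limited). The gripper opens to 85 mm and grips with 20 to 120 N. Pads are 22 mm wide; open, the fingers measure 114 mm over their backs; the gripper's body (76 mm by 85 mm) begins 54 mm behind the grasp point. The pads swing forward as they close: fully open they stand 13 mm farther back than shut.
Start: joints at [1.162, 0.332, -0.065, 1.46, 0.022, 1.35, -0.088], TCP at [0.235, -0.579, 0.256] pointing down, gripper open.
Joint ranges: [-2.6, 2.6], [-0.5, 2.12], [-1.47, 1.34], [0.16, 2.42], [-1.27, 4.41], [0.06, 2.06], [-2.6, 2.6]. Speed limits (rad/s): [2.22, 2.22, 2.79, 2.79, 3.14, 3.14, 3.14].

INTERFACE

Orientations are given as a unit quaternion [x, y, z, w].
In Python, from workcell import get_obs, optics, workorder, manip gives the robot as it stands.
- The arm moves only by the tool jog_arm, never from a script. Its argument "increments" is a list of rows, each a list of 7 numbers: the shift along the tool's x, y, z in m, then the turn, a rotation vector about the tool's x, y, z in rad, then the opening, from -1 (shut) to 1 (fully open). A call has 1 to 5 rows; each row is the pose to reach, as a shift and turn from the pose commanded when the call began, along the tool's axes at that moment; what a row does not reach only later rows make up. A row lasts 1/12 s, in which the tool goes at most 41.7 mm and 7.16 degrees, less where a joint would pass 70% of its speed; a pose out of reach is approached as far as the arm can. A call with a gripper value outside its range is refused whole. The fingers move at their own pace and stop on an object; "grip_force" is the grip in N (left out, the last holds). Time passes only in rows, so rows that repeat a pose let the fingers close. It gives the time, the measured TCP pose, the force, the opening and the grip force at its end, in the units of the state.
- get_obs(): the state, without advancing time (a new reading comes with each control period).
- optics.camera(name): name is "scene" or "side" or "wrist"; returns a dict with "color" (480x640x3 uint8, red, green, blue), "depth" (480x640 float32, m along the optical axis (not along the pixel's ray), 0 where there is no reading), "K" (3x3 intrinsics, pixels), "R" (3x3) and "t" (3): a world point X has camera coordinates R X + t. Camera axes: x right, y down, z forward; pixel columns grow to the right and rows downward; lengths in m; the calibration is good to about 2 mm. A picture is of the moment at which its call begins.
- workorder.hand_in(): hands the job in; it is judged then, once.
The state is a dict: "clock": time; "joint_pos": joint angles; "joint_velocities": joint speeds; "tau": joint torques, N m; "position": TCP position; "ee_rot": TCP orientation; "ft_force": force on the tool from outside, world axes, zero at the start; "torque": the same for the moment, N m; "grip_width": opening from 0.0 (shut) to 1.0 (fully open); "grasp_force": force on a finger pad.
Only numpy, scipy, OpenCV 4.12 (cv2) and the standard library are available. Lean on these libraries where they do the work, as an engineer would, in place of code of your own. Each camera call takes 0.05 s, during which the arm holds its last target. There are 200 camera calls.

TASK

Tip the mints from the slimmest stoneware cup into the wide speckled bowl without taking hold of the mints themselves, and nest the three plain cups in size order: the middle one inside the widest and the slimmest inside the middle one, each standing upright and fully down. Lower the cups into one another gently, without dropping them, with all five mints in the bowl and the widest cup and the bowl upright on the console, and leave the key fob, earbud case, shoehorn and bamboo box with its half-open lid as they are.

Things in the scene. Friction and masses are not known exactly. Their poses are not given: they have to be found in the camera images.
- cup_wide: Widest and lowest of three plain stone-coloured stoneware cups: straight round wall, outside diameter 92 mm, inside 82 mm, height 56 mm, wall 5 mm, floor 12 mm thick, about 280 g. Too wide to grip across. Its origin is the centre of its underside, z up. A cup standing fully down in it stands 12 mm above this cup's origin.
- cup_middle: Middle cup: straight round wall, outside diameter 68 mm (foot tapered to 58 mm over the lowest 7 mm), inside diameter 58 mm, height 70 mm, wall 5 mm, floor 12 mm thick, about 200 g, empty. Its origin is the centre of its underside, z up. Fully down in the wide cup its rim stands 26 mm above the wide cup's rim, so it can be held by its top edge all the way.
- cup_slim: Slimmest, tallest cup: straight wall, outside diameter 50 mm (foot tapered to 40 over 7 mm), inside 42, height 84, wall 4, floor 12 mm thick, about 140 g, five mints inside up to 38 mm above its underside. Origin: centre of its underside, z up. Nested fully down its rim is 26 mm above the middle cup's. Mints roll out when it is tipped a little beyond level (about 100 degrees from upright).
- bowl: Wide, shallow, cream-coloured stoneware bowl with dark speckles: rim diameter 150 mm, inside 140 mm at the rim, height 48 mm, foot diameter 80 mm, inner floor 7 mm up, about 600 g, empty. Origin: centre of its underside, z up.
- fob: Silver car key fob lying flat, 70 x 36 x 13 mm with a small ring on one end (bystander). Origin: centre of its underside.
- earbuds: Green plastic earbud case, 60 x 48 x 24 mm (bystander). Origin: centre of its underside.
- shoehorn: Steel shoehorn lying flat, about 195 mm long, 50 mm wide, 10 mm high (bystander). Origin: middle of its length, on the table; x along its length, wide blade to +x.
- bamboo_box: Small bamboo box, 100 x 150 x 50 mm, fixed, its lid half open, hinged on its far (+x) rim (bystander). Origin: centre of its underside.
- box_lid_handle (a point): Knob on the near edge of the bamboo box's half-open lid (about 120 to 160 mm above the table).
- mint0_center (a point): Centre of mint 1 of 5: a hard, smooth, round white mint, 16 mm in diameter, 10 g.
- mint1_center (a point): Centre of mint 2 of 5: a hard, smooth, round white mint, 16 mm in diameter, 10 g.
- mint2_center (a point): Centre of mint 3 of 5: a hard, smooth, round white mint, 16 mm in diameter, 10 g.
- mint3_center (a point): Centre of mint 4 of 5: a hard, smooth, round white mint, 16 mm in diameter, 10 g.
- mint4_center (a point): Centre of mint 5 of 5: a hard, smooth, round white mint, 16 mm in diameter, 10 g.
- mint0: Mint 1 of 5 as a body; its origin turns with the ball, so use mint0_center.
- mint1: Mint 2 of 5 as a body; its origin turns with the ball, so use mint1_center.
- mint2: Mint 3 of 5 as a body; its origin turns with the ball, so use mint2_center.
- mint3: Mint 4 of 5 as a body; its origin turns with the ball, so use mint3_center.
- mint4: Mint 5 of 5 as a body; its origin turns with the ball, so use mint4_center.
Mind the look-alikes: they are no part of the job. What is shaped like the cup_wide but orange is not meant.

How it is judged:
By the outcome, as a careful person would: the job done as asked, in the order asked, and still so for the second after the job is handed in, with the robot touching nothing.
It also fails if it takes over 58 s, if anything falls off the work surface, if the arm or the gripper's body presses on something with over 40 N, if the wrist force passes 120 N, or if a joint passes its speed limit or range.

## Working session

There is one attempt and no reset: what is moved stays moved. The work goes in short steps, Python scripts to look and compute and a tool call to move; the robot and the scene stay as the last step left them, time stands still between calls to the robot, and variables do not carry over. Pictures are saved under pics/ and viewed, at most 10 in all, crops included, and the job is handed in when it is done.

Besides the shell and the picture viewer there is one more tool, called after ">>>" as name(argument=value, ...), one argument or row to a line, values as JSON. jog_arm: Moves the arm, as the interface text tells. Its arguments: {"type":"object","properties":{"increments":{"type":"array"},"grip_force":{"type":"number"}},"required":["increments"]}

```bash
ls; mkdir -p pics; python3 - <<'E'
from workcell import get_obs, optics, workorder, manip
import cv2, numpy as np
print(get_obs()); print(manip.tip_extent)
ims=[]
for n in("scene","side"):
    c=optics.camera(n); np.savez("%s0.npz"%n,**c); cv2.imwrite(f"pics/{n}0.png",c["color"][:,:,::-1])
    print(n,c["K"],c["R"],c["t"])
E
```

```text
pics
{'clock': 0.0, 'joint_pos': array([ 1.16242652,  0.33285465, -0.06469388,  1.4609366 ,  0.02164258,
        1.34989962, -0.08846593]), 'joint_velocities': array([ 0.00083155, -0.00016013, -0.00077759,  0.00122917,  0.00178149,
        0.00117259, -0.00187464]), 'tau': array([ 1.49615717e-04, -6.25445008e+01,  4.89232969e-02, -3.91606665e+01,
        1.59991969e-02,  9.91957553e-03, -9.03015177e-06]), 'position': array([ 0.23502455, -0.5787637 ,  0.25552891]), 'ee_rot': array([ 9.81449458e-01,  1.91719769e-01, -1.87341938e-04, -6.75347623e-04]), 'ft_force': array([-0.05640631,  0.54099619, -0.18038579]), 'torque': array([-0.04169793,  0.00700215, -0.01088857]), 'grasp_force': 0.0, 'grip_width': 1.0014572089470735}
0.025
scene [[497.09190601   0.         319.30955572]
 [  0.         497.09190601 244.23099244]
 [  0.           0.           1.        ]] [[-0.59613229  0.80286898 -0.00526232]
 [ 0.6316139   0.46490845 -0.62042245]
 [-0.49567145 -0.3731776  -0.78425015]] [ 0.29349085 -0.26221248  1.49976798]
side [[468.69140243   0.         315.94382619]
 [  0.         468.69140243 250.06866907]
 [  0.           0.           1.        ]] [[ 0.97585185 -0.21820655  0.00995319]
 [-0.15742262 -0.7341446  -0.6604921 ]
 [ 0.15143078  0.64297558 -0.75076702]] [-0.49575312  0.13700209  0.99660577]
```

View pics/scene0.png

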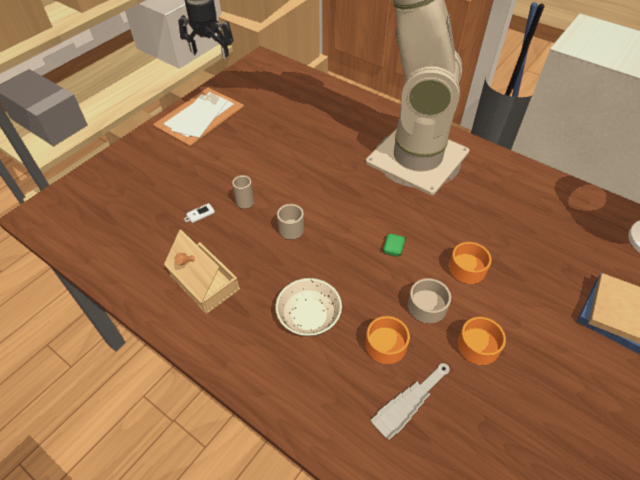

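View pics/side0.png

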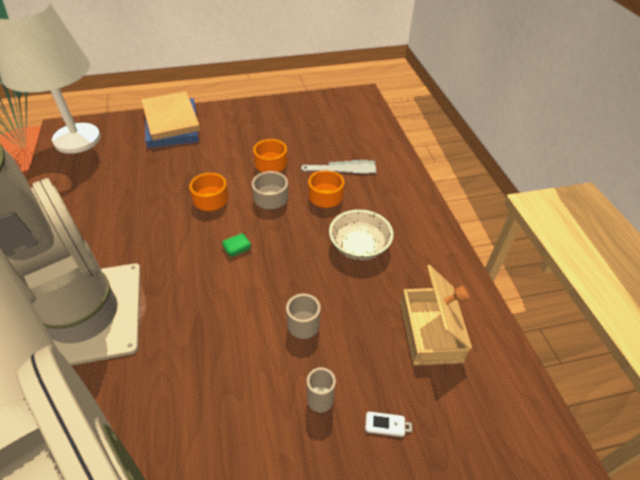

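The scene view shows the slim cup at (243,191), the middle cup at (290,221), the wide cup at (429,300) and the bowl at (309,307). The orange decoys sit around the wide cup, at (470,262), (387,340) and (482,341). In the side view the same four are at (321,389), (303,316), (270,190) and (361,238).

Next I'll measure the rims from the depth images.

```bash
cat > h.py <<'E'
import numpy as np
from scipy.optimize import least_squares
def cloud(c):
    K,R,t=c["K"],c["R"],c["t"]; d=c["depth"]
    v,u=np.mgrid[:d.shape[0],:d.shape[1]]
    P=np.stack([(u-K[0,2])/K[0,0]*d,(v-K[1,2])/K[1,1]*d,d],-1)
    W=(P-t)@R; W[d<=0]=np.nan
    return W
def ring(W,xy,z,r,ro=None,dz=.006):
    """centre of a rim ring of mean radius r near height z, guessed at xy"""
    Q=W.reshape(-1,3); Q=Q[np.abs(Q[:,2]-z)<dz]
    c=np.array(xy,float)
    for tol in (.02,.012,.008,.006):
        q=Q[np.abs(np.hypot(*(Q[:,:2]-c).T)-r)<tol]
        if len(q)<8: return c,len(q),0
        s=least_squares(lambda p:np.hypot(*(q[:,:2]-p).T)-r,c,loss="soft_l1",f_scale=.002); c=s.x
    return c,len(q),np.median(q[:,2])
E
python3 - <<'E'
import numpy as np; from h import *
pix=dict(scene=dict(slim=(243,183),middle=(290,213),wide=(429,292),bowl=(309,300),box=(200,275),knob=(183,260),fob=(200,212),ear=(394,243),o1=(470,253),o2=(387,331),o3=(482,332),horn=(413,400)),
 side=dict(slim=(321,379),middle=(303,306),wide=(270,182),bowl=(361,230),o1=(209,184),o2=(326,182),o3=(270,150),knob=(459,293),ear=(237,243)))
H=dict(slim=(.084,.023),middle=(.07,.0315),wide=(.056,.0435),bowl=(.048,.0725),o1=(.056,.0435),o2=(.056,.0435),o3=(.056,.0435))
for n in("scene","side"):
    c=dict(np.load(n+"0.npz")); W=cloud(c)
    for k,(u,v) in pix[n].items():
        if k in H:
            z,r=H[k]
            ray=np.linalg.inv(c["K"])@[u,v,1]; o=-c["R"].T@c["t"]; d=c["R"].T@ray
            g=o+d*(z-o[2])/d[2]
            a=ring(W,g[:2],z,r); print(n,k,g[:2].round(3),a[0].round(4),a[1],round(float(a[2]),4))
        else: print(n,k,W[v-3:v+4,u-3:u+4].reshape(-1,3).mean(0).round(3))
    # box extents
    m=(W[...,2]>.01)&(W[...,2]<.25)
    if n=="scene": w=W[225:315,160:245][m[225:315,160:245]]; print("box",w.min(0).round(3),w.max(0).round(3))
    if n=="scene": w=W[195:230,180:220]; w=w[(w[...,2]>.006)]; print("fob",w.min(0).round(3),w.max(0).round(3))
E
```

```text
scene slim [ 0.449 -0.283] [ 0.4494 -0.2888] 103 0.0818
scene middle [ 0.449 -0.125] [ 0.4513 -0.1226] 173 0.0685
scene wide [0.441 0.274] [0.4472 0.281 ] 322 0.0548
scene bowl [0.617 0.063] [0.6297 0.0719] 537 0.0468
scene box [ 0.732 -0.157  0.094]
scene knob [ 0.742 -0.188  0.136]
scene fob [nan nan nan]
scene ear [nan nan nan]
scene o1 [0.283 0.3  ] [0.292  0.3079] 273 0.0549
scene o2 [0.583 0.25 ] [0.59   0.2564] 354 0.0549
scene o3 [0.464 0.416] [0.4702 0.4218] 376 0.0552
scene horn [0.66  0.367 0.003]
box [ 0.646 -0.274  0.01 ] [ 0.771 -0.11   0.146]
fob [ 0.502 -0.414  0.006] [ 0.598 -0.331  0.019]
side slim [ 0.451 -0.291] [ 0.449  -0.2939] 229 0.0822
side middle [ 0.453 -0.125] [ 0.4509 -0.1284] 276 0.068
side wide [0.449 0.278] [0.4458 0.2754] 204 0.0533
side bowl [0.632 0.072] [0.6287 0.0665] 416 0.0458
side o1 [0.296 0.302] [0.2908 0.3023] 207 0.0534
side o2 [0.589 0.248] [0.5885 0.2511] 202 0.0533
side o3 [0.47  0.411] [0.4682 0.4169] 160 0.0531
side knob [ 0.734 -0.205  0.139]
side ear [0.343 0.116 0.022]
```

```bash
cat > plan.py <<'E'
"""plan.py gx gy gz az_deg tilt_deg [back]: calls to bring the grasp point there; finger axis at azimuth az,
tool tilted about its y by tilt (tool points to +tangential), held back along tool z."""
import sys,numpy as np
from scipy.spatial.transform import Rotation as Ro, Slerp
from workcell import get_obs
def pose(g,az,tilt,back=0.):
    a=np.radians(az); y=np.array([np.cos(a),np.sin(a),0]); z=np.array([0,0,-1.]); x=np.cross(y,z)
    R=Ro.from_matrix(np.stack([x,y,z],1))*Ro.from_rotvec([0,np.radians(tilt),0])
    return np.array(g)-(.006+back)*R.as_matrix()[:,2],R
if __name__=="__main__":
    v=list(map(float,sys.argv[1:])); o=get_obs(); p0=o["position"]; R0=Ro.from_quat(o["ee_rot"])
    p1,R1=pose(v[:3],v[3],v[4],v[5] if len(v)>5 else 0.)
    ang=np.degrees((R0.inv()*R1).magnitude()); n=int(np.ceil(max(np.linalg.norm(p1-p0)/.19,ang/33,1e-9)))
    print("t",round(o["clock"],2),"pos",p0.round(4),"q",o["joint_pos"].round(2),"f",o["ft_force"].round(1),"w",round(o["grip_width"],3),o["grasp_force"],"dist",np.linalg.norm(p1-p0).round(3),"ang",ang.round(1))
    S=Slerp([0,1],Ro.concatenate([R0,R1])); P=p0;Q=R0
    for k in range(1,n+1):
        p=p0+(p1-p0)*k/n; R=S(k/n)
        print("call",k,(Q.inv().apply(p-P)).round(4).tolist(),(Q.inv()*R).as_rotvec().round(3).tolist()); P,Q=p,R
E
python3 plan.py .449 -.2913 .060 -33 45 .1
```

```text
t 0.1 pos [ 0.235  -0.5788  0.2556] q [ 1.16  0.33 -0.06  1.46  0.02  1.35 -0.09] f [-0.1 -0.7  0.7] w 1.003 0.0 dist 0.308 ang 56.4
call 1 [0.1225, -0.0714, 0.0604] [0.119, 0.38, -0.289]
call 2 [0.104, -0.0277, 0.1103] [0.119, 0.38, -0.289]
```

>>> jog_arm(
  increments=[
    [0.1225,-0.0715,0.0605,0.119,0.38,-0.289,1],
    [0.1225,-0.0715,0.0605,0.119,0.38,-0.289,1],
    [0.1225,-0.0715,0.0605,0.119,0.38,-0.289,1],
    [0.1225,-0.0715,0.0605,0.119,0.38,-0.289,1],
    [0.1225,-0.0715,0.0605,0.119,0.38,-0.289,1],
  ],
  grip_force=40,
)

```text
clock: 0.52
position: [0.3227, -0.4626, 0.1922]
ee_rot: [0.923, 0.328, 0.176, -0.099]
ft_force: [-0.1, 0.0, -1.4]
grip_width: 0.996
grasp_force: 0.0
```

>>> jog_arm(
  increments=[
    [0.104,-0.0275,0.11,0.119,0.38,-0.289,1],
    [0.104,-0.0275,0.11,0.119,0.38,-0.289,1],
    [0.104,-0.0275,0.11,0.119,0.38,-0.289,1],
    [0.104,-0.0275,0.11,0.119,0.38,-0.289,1],
    [0.104,-0.0275,0.11,0.119,0.38,-0.289,1],
  ],
)

```text
clock: 0.93
position: [0.409, -0.3502, 0.1319]
ee_rot: [0.809, 0.442, 0.338, -0.187]
ft_force: [-0.8, 0.1, -0.8]
grip_width: 1.001
grasp_force: 0.0
```

```bash
python3 plan.py .449 -.2913 .060 -33 45 .1;python3 plan.py .449 -.2913 .060 -33 45 0
```

```text
t 0.93 pos [ 0.409  -0.3502  0.1319] q [ 1.29  0.54 -0.35  1.69 -0.56  1.33  0.63] f [-0.8  0.1 -0.8] w 1.001 0.0 dist 0.005 ang 0.7
call 1 [-0.0005, 0.0014, -0.0048] [-0.008, -0.008, 0.002]
t 0.93 pos [ 0.409  -0.3502  0.1319] q [ 1.29  0.54 -0.35  1.69 -0.56  1.33  0.63] f [-0.8  0.1 -0.8] w 1.001 0.0 dist 0.095 ang 0.7
call 1 [-0.0013, 0.0022, 0.0952] [-0.008, -0.008, 0.002]
```

```bash
python3 - <<'E'
from workcell import *
import cv2,numpy as np
from h import *
c=optics.camera("wrist"); cv2.imwrite("pics/w1.png",c["color"][:,:,::-1]); W=cloud(c)
print(ring(W,(.449,-.2913),.083,.023))
print(ring(W,(.449,-.2913),.05,.025,dz=.02))
E
python3 plan.py .449 -.2913 .060 -33 45 0
```

```text
(array([ 0.44913189, -0.29439027]), 2269, np.float64(0.08307533975323793))
(array([ 0.44791321, -0.2959251 ]), 3294, np.float64(0.052663272448667114))
t 0.98 pos [ 0.4082 -0.3531  0.1334] q [ 1.29  0.54 -0.35  1.68 -0.56  1.33  0.62] f [-0.5 -0.5  1.1] w 1.0 0.0 dist 0.098 ang 0.3
call 1 [0.0003, 0.001, 0.0982] [-0.004, -0.002, -0.001]
```

View pics/w1.png

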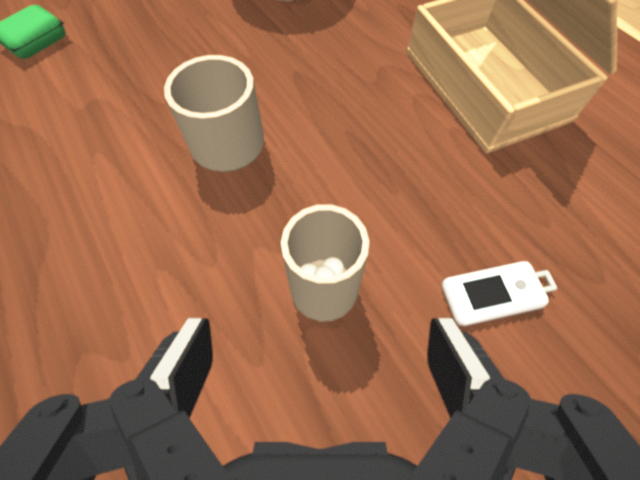

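The wrist view shows the slim cup, with its mints, centred between the fingers at (325,260). The fob, at (500,292), is clear of them. I'll advance and grip.

>>> jog_arm(
  increments=[
    [0,0,0.03,0,0,0,1],
    [0,0,0.06,0,0,0,1],
    [0,0,0.08,0,0,0,1],
    [0,0,0.095,0,0,0,1],
    [0,0,0.097,0,0,0,1],
  ],
)

```text
clock: 1.4
position: [0.4459, -0.2964, 0.0664]
ee_rot: [0.812, 0.441, 0.335, -0.182]
ft_force: [-0.5, 0.1, -0.2]
grip_width: 0.998
grasp_force: 0.0
```

>>> jog_arm(
  increments=[
    [0,0,0,0,0,0,-0.1],
    [0,0,0,0,0,0,-0.3],
    [0,0,0,0,0,0,-0.5],
    [0,0,0,0,0,0,-0.7],
    [0,0,0,0,0,0,-0.7],
  ],
  grip_force=40,
)

```text
clock: 1.82
position: [0.4457, -0.2991, 0.0683]
ee_rot: [0.812, 0.441, 0.336, -0.181]
ft_force: [-2.7, -1.1, 5.0]
grip_width: 0.581
grasp_force: 40.6
```

>>> jog_arm(
  increments=[
    [0,0,0,0,0,0,-0.7],
    [0,0,0,0,0,0,-0.7],
    [0,0,0,0,0,0,-0.7],
    [0,0,0,0,0,0,-0.7],
    [0,0,0,0,0,0,-0.7],
  ],
)

```text
clock: 2.23
position: [0.4457, -0.2991, 0.0682]
ee_rot: [0.812, 0.441, 0.336, -0.181]
ft_force: [-3.5, -0.6, 6.3]
grip_width: 0.577
grasp_force: 40.6
```

```bash
python3 plan.py .449 -.2913 .060 -33 45 0; python3 plan.py .449 -.2913 .22 -20 45 0
```

```text
t 2.23 pos [ 0.4457 -0.2991  0.0682] q [ 1.22  0.59 -0.39  1.78 -0.59  1.14  0.64] f [-3.5 -0.6  6.3] w 0.577 40.60211358591914 dist 0.006 ang 0.2
call 1 [0.0001, -0.0014, 0.0057] [0.003, 0.002, 0.001]
t 2.23 pos [ 0.4457 -0.2991  0.0682] q [ 1.22  0.59 -0.39  1.78 -0.59  1.14  0.64] f [-3.5 -0.6  6.3] w 0.577 40.60211358591914 dist 0.156 ang 13.1
call 1 [0.113, -0.0, -0.1076] [0.163, 0.002, -0.16]
```

>>> jog_arm(
  increments=[
    [0.015,0,-0.015,0,0,0,-0.7],
    [0.04,0,-0.04,0,0,0,-0.7],
    [0.065,0,-0.065,0,0,0,-0.7],
    [0.09,0,-0.09,0,0,0,-0.7],
    [0.106,0,-0.106,0,0,0,-0.7],
  ],
)

```text
clock: 2.65
position: [0.4459, -0.2983, 0.2209]
ee_rot: [0.812, 0.442, 0.336, -0.18]
ft_force: [0.5, -0.5, -1.3]
grip_width: 0.574
grasp_force: 41.9
```

```bash
python3 plan.py .629 .027 .2 3 45 0
```

```text
t 2.65 pos [ 0.4459 -0.2983  0.2209] q [ 1.24  0.38 -0.4   1.71 -0.62  1.37  0.49] f [ 0.5 -0.5 -1.3] w 0.574 41.879189741096184 dist 0.37 ang 36.0
call 1 [0.1251, -0.0107, 0.1359] [0.224, 0.002, -0.221]
call 2 [0.1207, 0.0469, 0.1321] [0.224, 0.002, -0.221]
```

>>> jog_arm(
  increments=[
    [0.02,-0.002,0.022,0.04,0,-0.04,-0.7],
    [0.05,-0.004,0.054,0.09,0,-0.09,-0.7],
    [0.075,-0.006,0.081,0.135,0,-0.133,-0.7],
    [0.1,-0.008,0.109,0.18,0,-0.177,-0.7],
    [0.125,-0.0105,0.136,0.224,0.002,-0.221,-0.7],
  ],
)

```text
clock: 3.07
position: [0.5379, -0.1359, 0.2095]
ee_rot: [0.732, 0.563, 0.303, -0.233]
ft_force: [-0.2, 0.0, -2.4]
grip_width: 0.578
grasp_force: 41.9
```

>>> jog_arm(
  increments=[
    [0.024,0.009,0.026,0.045,0,-0.044,-0.7],
    [0.048,0.019,0.053,0.09,0,-0.09,-0.7],
    [0.072,0.028,0.079,0.135,0,-0.133,-0.7],
    [0.1,0.039,0.109,0.187,0,-0.185,-0.7],
    [0.1205,0.047,0.132,0.224,0.002,-0.221,-0.7],
  ],
)

```text
clock: 3.48
position: [0.6299, 0.0258, 0.2016]
ee_rot: [0.634, 0.671, 0.263, -0.28]
ft_force: [0.1, -0.4, -0.6]
grip_width: 0.577
grasp_force: 41.9
```

```bash
python3 - <<'E'
from workcell import *
import cv2
a=optics.camera("scene")["color"];b=optics.camera("side")["color"]
import numpy as np
cv2.imwrite("pics/p2.png",np.hstack([a[100:400,150:550],b[50:350,150:550]])[:,:,::-1])
E
python3 plan.py .629 .027 .15 3 -45 0
```

```text
t 3.58 pos [0.6297 0.0309 0.2019] q [ 0.67  0.63 -0.63  1.46 -0.44  1.33  0.32] f [-0.7  0.3 -1.3] w 0.576 42.15939439977632 dist 0.048 ang 90.4
call 1 [-0.0112, -0.0003, 0.0113] [-0.0, -0.526, 0.004]
call 2 [-0.0041, -0.0003, 0.0154] [-0.0, -0.526, 0.004]
call 3 [0.0042, -0.0003, 0.0153] [-0.0, -0.526, 0.004]
```

View pics/p2.png

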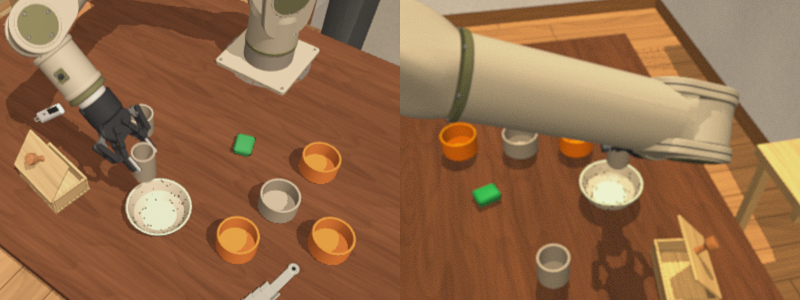

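The left crop shows the cup held upright next to the bowl at (143,160), with the arm clear of the box. I'll tilt it in stages.

>>> jog_arm(
  increments=[
    [-0.0022,0,0.0022,0,-0.105,0,-0.7],
    [-0.0045,0,0.0045,0,-0.21,0.002,-0.7],
    [-0.0067,0,0.0068,0,-0.315,0.002,-0.7],
    [-0.009,0,0.009,0,-0.42,0.003,-0.7],
    [-0.0112,0,0.0113,0,-0.526,0.004,-0.7],
  ],
)

```text
clock: 4.0
position: [0.6294, 0.0223, 0.1864]
ee_rot: [0.684, 0.718, 0.088, -0.093]
ft_force: [-0.5, -0.2, -2.2]
grip_width: 0.577
grasp_force: 42.2
```

>>> jog_arm(
  increments=[
    [-0.001,0,0.003,0,-0.105,0,-0.7],
    [-0.0016,0,0.006,0,-0.21,0.002,-0.7],
    [-0.0024,0,0.009,0,-0.315,0.002,-0.7],
    [-0.0032,0,0.012,0,-0.42,0.003,-0.7],
    [-0.004,0,0.0154,0,-0.526,0.004,-0.7],
  ],
)

```text
clock: 4.42
position: [0.6295, 0.0233, 0.171]
ee_rot: [0.685, 0.716, -0.093, 0.097]
ft_force: [-0.1, -0.7, -3.1]
grip_width: 0.577
grasp_force: 42.2
```

>>> jog_arm(
  increments=[
    [0.001,0,0.003,0,-0.105,0,-0.7],
    [0.0016,0,0.006,0,-0.21,0.002,-0.7],
    [0.0024,0,0.009,0,-0.315,0.002,-0.7],
    [0.0032,0,0.012,0,-0.4,0.003,-0.7],
    [0.004,0,0.0154,0,-0.45,0.004,-0.7],
  ],
)

```text
clock: 4.83
position: [0.6285, 0.0255, 0.1531]
ee_rot: [0.647, 0.677, -0.243, 0.253]
ft_force: [-0.6, -0.0, -2.7]
grip_width: 0.577
grasp_force: 42.2
```

```bash
python3 plan.py .629 .027 .112 3 -65 0
```

```text
t 4.83 pos [0.6285 0.0255 0.1531] q [-0.22  0.58 -0.29  1.53  0.79  1.48 -0.69] f [-0.6 -0.  -2.7] w 0.577 42.24017898218335 dist 0.039 ang 23.9
call 1 [0.0306, 0.0006, 0.0246] [-0.007, -0.417, -0.003]
```

>>> jog_arm(
  increments=[
    [0.01,0,0.008,0,-0.05,0,-0.7],
    [0.02,0,0.016,0,-0.1,0,-0.7],
    [0.0306,0,0.0246,0,-0.15,0,-0.7],
    [0.0306,0,0.0246,0,-0.2,0,-0.7],
    [0.0306,0,0.0246,0,-0.25,0,-0.7],
  ],
)

```text
clock: 5.25
position: [0.6281, 0.0307, 0.1143]
ee_rot: [0.613, 0.64, -0.322, 0.334]
ft_force: [0.0, -0.7, -2.6]
grip_width: 0.574
grasp_force: 42.2
```

>>> jog_arm(
  increments=[
    [0,0,0,0,-0.04,0,-0.7],
    [0,0,0,0,-0.08,0,-0.7],
    [0,0,0,0,-0.12,0,-0.7],
    [0,0,0,0,-0.16,0,-0.7],
    [0,0,0,0,-0.2,0,-0.7],
  ],
)

```text
clock: 5.67
position: [0.6284, 0.0309, 0.1151]
ee_rot: [0.577, 0.603, -0.381, 0.397]
ft_force: [-0.7, 0.5, -1.8]
grip_width: 0.573
grasp_force: 42.3
```

>>> jog_arm(
  increments=[
    [0,0,0,0,0,0,-0.7],
    [0,0,0,0,0,0,-0.7],
    [0,0,0,0,0,0,-0.7],
    [0,0,0,0,-0.03,0,-0.7],
    [0,0,0,0,-0.06,0,-0.7],
  ],
)

```text
clock: 6.08
position: [0.6286, 0.0306, 0.1158]
ee_rot: [0.566, 0.591, -0.398, 0.415]
ft_force: [-0.3, 0.1, -1.3]
grip_width: 0.576
grasp_force: 42.3
```

>>> jog_arm(
  increments=[
    [0,0,0,0,-0.03,0,-0.7],
    [0,0,0,0,-0.06,0,-0.7],
    [0,0,0,0,-0.09,0,-0.7],
    [0,0,0,0,-0.09,0,-0.7],
    [0,0,0,0,-0.09,0,-0.7],
  ],
)

```text
clock: 6.5
position: [0.628, 0.0313, 0.114]
ee_rot: [0.547, 0.573, -0.423, 0.44]
ft_force: [0.1, -0.2, -0.3]
grip_width: 0.576
grasp_force: 42.3
```

```bash
python3 - <<'E'
from workcell import *
import cv2
a=optics.camera("scene")["color"];b=optics.camera("side")["color"]
import numpy as np
cv2.imwrite("pics/p3.png",np.hstack([cv2.resize(a[230:380,230:380],(400,400)),cv2.resize(b[160:310,280:430],(400,400))])[:,:,::-1])
E
python3 plan.py .629 .027 .112 3 -65 0
```

```text
t 6.6 pos [0.6283 0.0311 0.1149] q [-0.48  0.9  -0.12  1.44  1.08  1.8  -0.92] f [-0.4  0.4 -1.7] w 0.578 42.294897980606265 dist 0.001 ang 10.2
call 1 [0.0007, 0.0004, -0.0012] [-0.01, 0.178, -0.001]
```

View pics/p3.png

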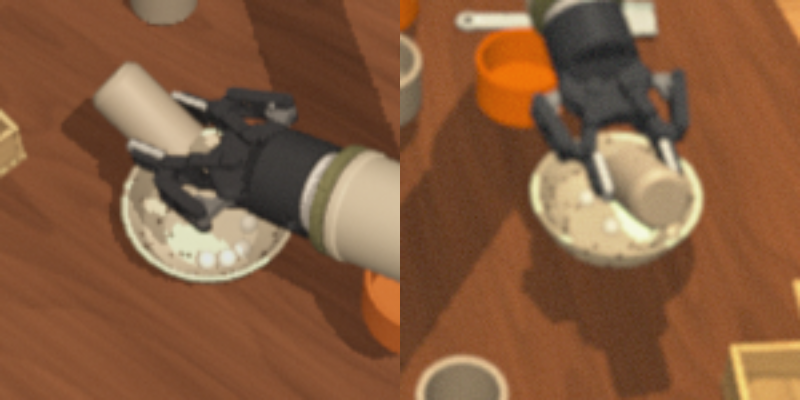

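The left half shows four mints in the bowl, near (206,260), (228,257), (240,247) and (248,220). The fifth may be hidden behind the gripper, so I'll raise the cup still tipped and count again.

>>> jog_arm(
  increments=[
    [0,0,0,0,0,0,-0.7],
    [0,0,0,0,-0.03,0,-0.7],
    [-0.03,0,-0.008,0,-0.03,0,-0.7],
    [-0.06,0,-0.016,0,-0.03,0,-0.7],
    [-0.09,0,-0.024,0,-0.03,0,-0.7],
  ],
)

```text
clock: 7.02
position: [0.6281, 0.0312, 0.2085]
ee_rot: [0.54, 0.566, -0.432, 0.449]
ft_force: [0.2, 0.6, -0.7]
grip_width: 0.573
grasp_force: 42.3
```

>>> jog_arm(
  increments=[
    [-0.03,0,-0.008,0,0,0,-0.7],
    [-0.06,0,-0.016,0,0,0,-0.7],
    [-0.09,0,-0.024,0,0,0,-0.7],
    [-0.09,0,-0.024,0,0,0,-0.7],
    [-0.09,0,-0.024,0,0,0,-0.7],
  ],
)

```text
clock: 7.43
position: [0.6287, 0.0345, 0.3028]
ee_rot: [0.542, 0.565, -0.43, 0.449]
ft_force: [-0.5, -1.1, -2.0]
grip_width: 0.573
grasp_force: 42.3
```

```bash
python3 - <<'E'
from workcell import *
import cv2
a=optics.camera("scene");b=optics.camera("side")["color"];w=optics.camera("wrist")["color"]
a=a["color"]
import numpy as np
cv2.imwrite("pics/p4.png",np.hstack([cv2.resize(a[240:360,240:360],(400,400)),cv2.resize(b[180:300,300:420],(400,400))])[:,:,::-1])
cv2.imwrite("pics/p4w.png",w[:,:,::-1])
E
python3 plan.py .449 -.2955 .22 -33 45 0
```

```text
t 7.58 pos [0.6282 0.0343 0.2997] q [-0.5   0.67 -0.1   1.42  1.14  1.94 -0.67] f [ 0.2 -0.5 -1.2] w 0.578 42.313367905952646 dist 0.387 ang 125.1
call 1 [0.0003, -0.0488, 0.0835] [0.05, 0.513, 0.18]
call 2 [-0.0491, -0.0403, 0.073] [0.05, 0.513, 0.18]
call 3 [-0.0847, -0.025, 0.0395] [0.05, 0.513, 0.18]
call 4 [-0.0962, -0.0074, -0.0072] [0.05, 0.513, 0.18]
```

View pics/p4.png

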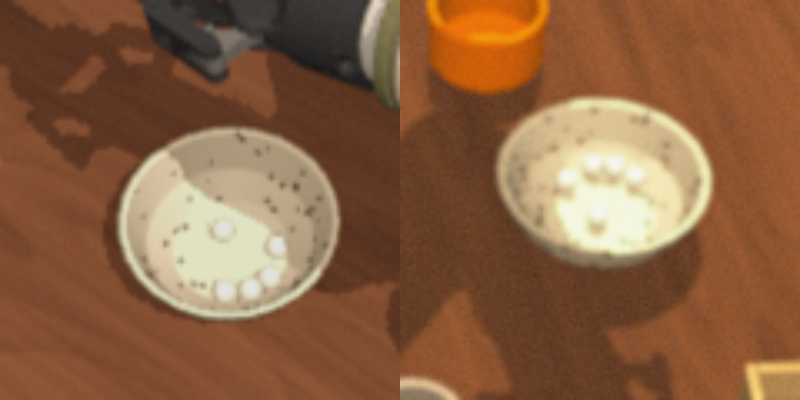

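All five mints are in the bowl, at (222,230), (277,245), (270,277), (250,288) and (225,292) in the left half. Now I'll return the slim cup to where it stood.

>>> jog_arm(
  increments=[
    [0,-0.01,0.017,0.01,0.103,0.036,-0.7],
    [0,-0.02,0.033,0.02,0.205,0.072,-0.7],
    [0,-0.03,0.05,0.03,0.308,0.108,-0.7],
    [0,-0.04,0.067,0.04,0.41,0.144,-0.7],
    [0,-0.049,0.0835,0.05,0.513,0.18,-0.7],
  ],
)

```text
clock: 8.0
position: [0.5823, -0.0492, 0.2808]
ee_rot: [0.692, 0.6, -0.251, 0.312]
ft_force: [1.4, -0.3, -0.9]
grip_width: 0.578
grasp_force: 42.2
```

>>> jog_arm(
  increments=[
    [-0.01,-0.008,0.0146,0.01,0.103,0.036,-0.7],
    [-0.02,-0.016,0.029,0.02,0.205,0.072,-0.7],
    [-0.03,-0.024,0.044,0.03,0.308,0.108,-0.7],
    [-0.039,-0.032,0.058,0.04,0.41,0.144,-0.7],
    [-0.049,-0.0405,0.073,0.05,0.513,0.18,-0.7],
  ],
)

```text
clock: 8.42
position: [0.537, -0.1327, 0.2624]
ee_rot: [0.792, 0.589, -0.053, 0.154]
ft_force: [-0.8, 0.7, -2.5]
grip_width: 0.574
grasp_force: 42.2
```

>>> jog_arm(
  increments=[
    [-0.017,-0.005,0.008,0.01,0.103,0.036,-0.7],
    [-0.034,-0.01,0.016,0.02,0.205,0.072,-0.7],
    [-0.051,-0.015,0.024,0.03,0.308,0.108,-0.7],
    [-0.068,-0.02,0.032,0.04,0.41,0.144,-0.7],
    [-0.0845,-0.025,0.0395,0.05,0.513,0.18,-0.7],
  ],
)

```text
clock: 8.83
position: [0.4915, -0.2165, 0.2436]
ee_rot: [0.832, 0.534, 0.149, -0.015]
ft_force: [-0.1, 0.5, -1.9]
grip_width: 0.574
grasp_force: 42.2
```

>>> jog_arm(
  increments=[
    [-0.02,-0.0015,-0.0015,0.01,0.103,0.036,-0.7],
    [-0.04,-0.003,-0.003,0.02,0.205,0.072,-0.7],
    [-0.06,-0.0045,-0.0045,0.03,0.308,0.108,-0.7],
    [-0.08,-0.006,-0.006,0.04,0.41,0.144,-0.7],
    [-0.096,-0.0075,-0.007,0.05,0.513,0.18,-0.7],
  ],
)

```text
clock: 9.25
position: [0.4459, -0.3003, 0.2238]
ee_rot: [0.811, 0.44, 0.34, -0.184]
ft_force: [0.2, -0.3, -1.2]
grip_width: 0.572
grasp_force: 42.2
```

```bash
python3 - <<'E'
from workcell import *
import cv2
w=optics.camera("wrist")["color"]; cv2.imwrite("pics/w5.png",w[:,:,::-1])
E
python3 plan.py .449 -.2955 .12 -33 45 0
```

```text
t 9.3 pos [ 0.4421 -0.3038  0.2194] q [ 0.7   0.36  0.28  1.73 -0.82  1.49  0.64] f [-6.9 -1.8 -4.8] w 0.577 42.270856127142906 dist 0.095 ang 1.1
call 1 [-0.0636, 0.0022, 0.0711] [-0.0, -0.013, -0.014]
```

>>> jog_arm(
  increments=[
    [-0.02,0,0.02,0,0,0,-0.7],
    [-0.045,0,0.045,0,0,0,-0.7],
    [-0.07,0,0.07,0,0,0,-0.7],
    [-0.09,0,0.09,0,0,0,-0.7],
    [-0.095,0,0.095,0,0,0,-0.7],
  ],
)

```text
clock: 9.72
position: [0.4453, -0.2959, 0.0848]
ee_rot: [0.811, 0.44, 0.336, -0.187]
ft_force: [-0.6, 1.5, -1.1]
grip_width: 0.575
grasp_force: 42.2
```

>>> jog_arm(
  increments=[
    [0,0,0,0,0,0,-0.7],
    [0,0,0,0,0,0,-0.7],
    [0,0,0,0,0,0,-0.7],
  ],
)

```text
clock: 9.97
position: [0.4482, -0.2989, 0.092]
ee_rot: [0.811, 0.442, 0.338, -0.182]
ft_force: [-0.0, -0.9, -0.8]
grip_width: 0.579
grasp_force: 42.3
```

```bash
python3 - <<'E'
from workcell import *
from scipy.spatial.transform import Rotation as Ro
import numpy as np
o=get_obs();R0=Ro.from_quat(o["ee_rot"]);R1=Ro.from_quat([.812,.441,.336,-.181])
print(o["position"],R0.inv().apply(np.array([.4457,-.2991,.0682])-o["position"]).round(4),(R0.inv()*R1).as_rotvec().round(4))
E
```

```text
[ 0.44818532 -0.29894857  0.09202452] [-0.0179 -0.0021  0.0157] [-0.001  -0.0049  0.0027]
```

>>> jog_arm(
  increments=[
    [-0.005,-0.001,0.0045,0,-0.003,0.003,-0.7],
    [-0.01,-0.002,0.0085,0,-0.005,0.003,-0.7],
    [-0.013,-0.002,0.011,0,-0.005,0.003,-0.7],
    [-0.015,-0.002,0.013,0,-0.005,0.003,-0.7],
    [-0.0165,-0.002,0.0145,0,-0.005,0.003,-0.7],
  ],
)

```text
clock: 10.38
position: [0.4451, -0.2982, 0.0682]
ee_rot: [0.812, 0.441, 0.336, -0.183]
ft_force: [-4.9, 1.3, 16.0]
grip_width: 0.574
grasp_force: 43.8
```

>>> jog_arm(
  increments=[
    [0,0,0,0,0,0,-0.7],
    [-0.0005,0,0.0005,0,0,0,-0.7],
    [-0.001,0,0.001,0,0,0,-0.7],
    [-0.001,0,0.001,0,0,0,-0.7],
  ],
)

```text
clock: 10.72
position: [0.4453, -0.2982, 0.0682]
ee_rot: [0.812, 0.441, 0.336, -0.183]
ft_force: [-4.2, 1.7, 10.9]
grip_width: 0.578
grasp_force: 43.2
```

```bash
python3 - <<'E'
from workcell import *
from scipy.spatial.transform import Rotation as Ro
import numpy as np
o=get_obs();R0=Ro.from_quat(o["ee_rot"]);R1=Ro.from_quat([.812,.441,.336,-.181])
print(o["position"],o["ft_force"],R0.inv().apply(np.array([.4457,-.2991,.0682])-o["position"]).round(4),(R0.inv()*R1).as_rotvec().round(4))
E
```

```text
[ 0.44531346 -0.29818927  0.06817136] [-4.20739141  1.65112916 10.88527178] [-0.0004  0.0008 -0.0004] [-0.0027 -0.0022 -0.001 ]
```

>>> jog_arm(
  increments=[
    [0,0,0,0,0,0,0.3],
    [0,0,0,0,0,0,0.5],
    [0,0,0,0,0,0,0.8],
    [0,0,0,0,0,0,1],
    [0,0,0,0,0,0,1],
  ],
)

```text
clock: 11.13
position: [0.4452, -0.2983, 0.0669]
ee_rot: [0.812, 0.441, 0.335, -0.182]
ft_force: [-0.2, -0.5, -0.4]
grip_width: 1.0
grasp_force: 0.0
```

>>> jog_arm(
  increments=[
    [0,0,-0.01,0,0,0,1],
    [0,0,-0.03,0,0,0,1],
    [0,0,-0.06,0,0,0,1],
    [0,0,-0.09,0,0,0,1],
    [0,0,-0.12,0,0,0,1],
  ],
)

```text
clock: 11.55
position: [0.398, -0.3705, 0.1534]
ee_rot: [0.812, 0.441, 0.335, -0.182]
ft_force: [0.9, -1.0, -0.2]
grip_width: 0.998
grasp_force: 0.0
```

>>> jog_arm(
  increments=[
    [0.02,0,-0.02,0,0,0,1],
    [0.04,0,-0.04,0,0,0,1],
    [0.04,0,-0.04,0,0,0,1],
    [0.04,0,-0.04,0,0,0,1],
  ],
)

```text
clock: 11.88
position: [0.3991, -0.3704, 0.2105]
ee_rot: [0.812, 0.441, 0.336, -0.181]
ft_force: [0.0, 0.7, -0.9]
grip_width: 1.003
grasp_force: 0.0
```

```bash
python3 - <<'E'
from workcell import *
from h import *
import cv2
for n in("scene","side","wrist"):
    c=optics.camera(n); W=cloud(c)
    for k,xy,z,r in(("slim",(.449,-.292),.083,.023),("mid",(.451,-.1255),.069,.0315),("wide",(.4465,.278),.055,.0435)): print(n,k,ring(W,xy,z,r))
cv2.imwrite("pics/w6.png",c["color"][:,:,::-1])
E
python3 plan.py .451 -.1255 .16 -15.5 0 0
```

```text
scene slim (array([ 0.44914023, -0.28726621]), 114, np.float64(0.08192210107784048))
scene mid (array([ 0.45146656, -0.12261976]), 180, np.float64(0.06849832940003064))
scene wide (array([0.44727802, 0.28106653]), 327, np.float64(0.05494753354836179))
side slim (array([ 0.44873276, -0.2929332 ]), 244, np.float64(0.08215300811464156))
side mid (array([ 0.45089848, -0.1284523 ]), 292, np.float64(0.0680620739791415))
side wide (array([0.44574355, 0.27546825]), 218, np.float64(0.0532378486541758))
wrist slim (array([ 0.44893509, -0.29301072]), 1204, np.float64(0.08303911825089849))
wrist mid (array([ 0.45173461, -0.12917053]), 1351, np.float64(0.06876087243348496))
wrist wide (array([0.4465, 0.278 ]), 0, 0)
t 12.03 pos [ 0.3988 -0.369   0.2078] q [ 0.79  0.45  0.32  1.64 -0.79  1.57  0.74] f [-0.3 -0.1 -0.8] w 0.997 0.0 dist 0.253 ang 48.1
call 1 [0.0675, -0.0444, 0.097] [0.059, -0.389, -0.145]
call 2 [0.1048, -0.0269, 0.0651] [0.059, -0.389, -0.145]
```

>>> jog_arm(
  increments=[
    [0.0135,-0.009,0.019,0.012,-0.078,-0.029,1],
    [0.027,-0.018,0.039,0.024,-0.156,-0.058,1],
    [0.04,-0.027,0.058,0.035,-0.233,-0.087,1],
    [0.054,-0.036,0.078,0.047,-0.311,-0.116,1],
    [0.0675,-0.0445,0.097,0.059,-0.389,-0.145,1],
  ],
)

```text
clock: 12.45
position: [0.425, -0.2464, 0.1866]
ee_rot: [0.822, 0.535, 0.17, -0.092]
ft_force: [0.1, 0.1, -0.3]
grip_width: 1.002
grasp_force: 0.0
```

>>> jog_arm(
  increments=[
    [0.021,-0.0055,0.013,0.012,-0.078,-0.029,1],
    [0.042,-0.011,0.026,0.024,-0.156,-0.058,1],
    [0.063,-0.016,0.039,0.035,-0.233,-0.087,1],
    [0.084,-0.0215,0.052,0.047,-0.311,-0.116,1],
    [0.105,-0.027,0.065,0.059,-0.389,-0.145,1],
  ],
)

```text
clock: 12.87
position: [0.4512, -0.1245, 0.1664]
ee_rot: [0.796, 0.606, -0.001, 0.002]
ft_force: [0.0, -0.3, -1.2]
grip_width: 0.999
grasp_force: 0.0
```

>>> jog_arm(
  increments=[
    [0,0,0,0,0,0,1],
    [0,0,0,0,0,0,1],
    [0,0,0,0,0,0,1],
  ],
)

```text
clock: 13.12
position: [0.4507, -0.1259, 0.166]
ee_rot: [0.796, 0.605, -0.0, -0.0]
ft_force: [-0.6, -0.7, -0.2]
grip_width: 0.998
grasp_force: 0.0
```

```bash
python3 - <<'E'
from workcell import *
from h import *
import cv2
c=optics.camera("wrist"); W=cloud(c)
print(ring(W,(.451,-.1257),.069,.0315,dz=.004), (-c["R"].T@c["t"]).round(3))
cv2.imwrite("pics/w7.png",c["color"][:,:,::-1])
E
python3 plan.py .4513 -.1257 .067 -15.5 0 0
```

```text
(array([ 0.45213165, -0.12628421]), 2857, np.float64(0.06937726961661551)) [ 0.474 -0.047  0.283]
t 13.17 pos [ 0.4507 -0.1267  0.1662] q [ 0.15  0.06  0.03  1.98 -0.    1.1  -0.09] f [ 0.4  0.3 -1.4] w 1.002 0.0 dist 0.093 ang 0.1
call 1 [0.0011, 0.0004, 0.0932] [-0.0, 0.0, -0.002]
```

View pics/w7.png

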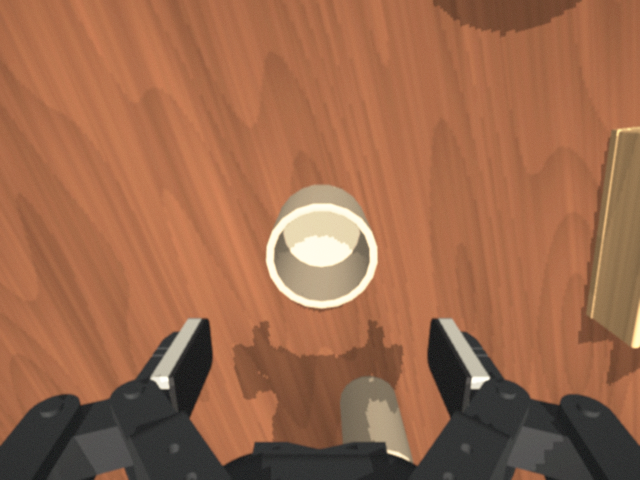

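The wrist view shows the middle cup at (322,255), centred between the fingers at about (320). I'll descend, with the fingertips staying above where the wide rim will be once nested.

>>> jog_arm(
  increments=[
    [0.001,0,0.03,0,0,0,1],
    [0.001,0,0.06,0,0,0,1],
    [0.001,0,0.08,0,0,0,1],
    [0.001,0,0.09,0,0,0,1],
    [0.001,0,0.093,0,0,0,1],
  ],
)

```text
clock: 13.58
position: [0.4502, -0.1259, 0.0721]
ee_rot: [0.797, 0.604, -0.001, -0.001]
ft_force: [-0.3, -0.4, -0.5]
grip_width: 1.002
grasp_force: 0.0
```

>>> jog_arm(
  increments=[
    [0,0,0,0,0,0,0.7],
    [0,0,0,0,0,0,0.4],
    [0,0,0,0,0,0,0.2],
    [0,0,0,0,0,0,0],
    [0,0,0,0,0,0,0],
  ],
  grip_force=40,
)

```text
clock: 14.0
position: [0.4525, -0.1253, 0.0751]
ee_rot: [0.796, 0.605, 0.001, 0.001]
ft_force: [-1.8, -2.7, 7.4]
grip_width: 0.788
grasp_force: 46.0
```

>>> jog_arm(
  increments=[
    [0,0,0,0,0,0,0],
    [0,0,0,0,0,0,0],
    [0,0,0,0,0,0,0],
  ],
)

```text
clock: 14.25
position: [0.4525, -0.1253, 0.0751]
ee_rot: [0.796, 0.605, 0.001, 0.002]
ft_force: [-2.3, -1.8, 7.7]
grip_width: 0.782
grasp_force: 46.0
```

>>> jog_arm(
  increments=[
    [0,0,-0.01,0,0,0,0],
    [0,0,-0.03,0,0,0,0],
    [0,0,-0.06,0,0,0,0],
    [0,0,-0.09,0,0,0,0],
    [0,0,-0.12,0,0,0,0],
  ],
)

```text
clock: 14.67
position: [0.4511, -0.1245, 0.1958]
ee_rot: [0.796, 0.605, 0.0, 0.0]
ft_force: [1.0, -0.1, -2.1]
grip_width: 0.785
grasp_force: 46.0
```

```bash
python3 - <<'E'
from workcell import *
import cv2,numpy as np
from h import *
c=optics.camera("side"); W=cloud(c)
v=W[...]; m=(abs(W[...,0]-.451)<.05)&(abs(W[...,1]+.126)<.05)&(W[...,2]>.08)
print(m.sum(), W[m][:,2].min())
a=optics.camera("scene")["color"]
cv2.imwrite("pics/p8.png",np.hstack([a[100:400,130:530],c["color"][130:430,130:530]])[:,:,::-1])
E
python3 plan.py .4465 .278 .187 31.9 0 0
```

```text
13434 0.12509973613954545
t 14.77 pos [ 0.4539 -0.125   0.1993] q [ 0.14  0.03  0.03  1.94 -0.    1.16 -0.1 ] f [ 0.5 -0.2 -2.1] w 0.781 46.07309013605118 dist 0.403 ang 47.4
call 1 [0.1288, -0.0384, 0.0018] [0.003, 0.001, -0.276]
call 2 [0.1344, -0.0018, 0.002] [0.003, 0.001, -0.276]
call 3 [0.1298, 0.0349, 0.0021] [0.003, 0.001, -0.276]
```

View pics/p8.png

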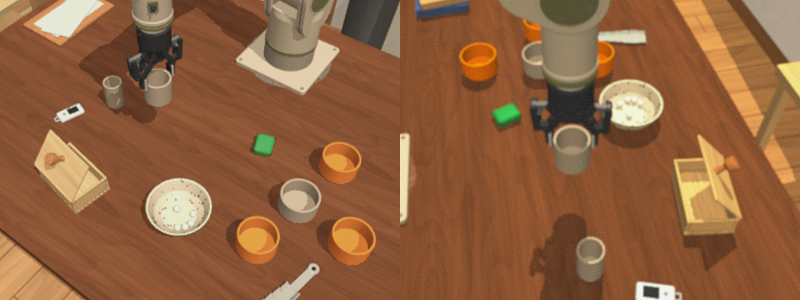

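Both crops show the middle cup held upright, at (158,88) in the left one, with the slim cup standing at (113,92). I'll carry it over the wide cup.

>>> jog_arm(
  increments=[
    [0.02,-0.006,0,0,0,-0.045,0],
    [0.045,-0.0135,0,0,0,-0.1,0],
    [0.073,-0.022,0,0,0,-0.16,0],
    [0.101,-0.03,0,0.002,0,-0.22,0],
    [0.129,-0.0385,0.002,0.003,0.001,-0.276,0],
  ],
)

```text
clock: 15.18
position: [0.4483, 0.0116, 0.1915]
ee_rot: [0.704, 0.71, -0.001, -0.001]
ft_force: [0.3, -0.1, -1.8]
grip_width: 0.782
grasp_force: 46.0
```

>>> jog_arm(
  increments=[
    [0.027,0,0,0,0,-0.055,0],
    [0.054,0,0,0,0,-0.11,0],
    [0.081,-0.001,0,0,0,-0.165,0],
    [0.108,-0.0015,0,0,0,-0.22,0],
    [0.1345,-0.002,0.002,0.003,0.001,-0.276,0],
  ],
)

```text
clock: 15.6
position: [0.4454, 0.1461, 0.1896]
ee_rot: [0.6, 0.8, -0.001, -0.003]
ft_force: [1.9, -0.3, -2.8]
grip_width: 0.786
grasp_force: 46.0
```

>>> jog_arm(
  increments=[
    [0.03,0.008,0,0,0,-0.065,0],
    [0.06,0.016,0,0,0,-0.13,0],
    [0.09,0.024,0,0,0,-0.19,0],
    [0.115,0.031,0,0,0,-0.245,0],
    [0.13,0.035,0.002,0.003,0.001,-0.276,0],
  ],
)

```text
clock: 16.02
position: [0.4424, 0.2824, 0.1877]
ee_rot: [0.483, 0.876, -0.001, -0.004]
ft_force: [1.1, 0.1, -1.4]
grip_width: 0.785
grasp_force: 46.0
```

>>> jog_arm(
  increments=[
    [0,0,0,0,0,0,0],
    [0,0,0,0,0,0,0],
    [0,0,0,0,0,0,0],
  ],
)

```text
clock: 16.27
position: [0.4439, 0.2777, 0.1874]
ee_rot: [0.486, 0.874, -0.002, -0.004]
ft_force: [0.8, -0.1, -2.6]
grip_width: 0.785
grasp_force: 46.0
```

```bash
python3 - <<'E'
from workcell import *
from h import *
import cv2
for n in("scene","side","wrist"):
    c=optics.camera(n); W=cloud(c)
    print(n,"wide",ring(W,(.4465,.278),.0545,.0435,dz=.004),"mid",ring(W,(.4465,.278),.187,.0315,dz=.006))
E
python3 plan.py .4465 .278 .11 31.9 0 0
```

```text
scene wide (array([0.44666786, 0.28086803]), 211, np.float64(0.05498611279639336)) mid (array([0.44343214, 0.27873401]), 70, np.float64(0.18271942909169692))
side wide (array([0.44599945, 0.2756663 ]), 176, np.float64(0.05354508394805327)) mid (array([0.44638637, 0.27451609]), 56, np.float64(0.18357611627977766))
wrist wide (array([0.44724686, 0.27753971]), 1786, np.float64(0.055432796494989806)) mid (array([0.44393778, 0.27635153]), 6637, np.float64(0.1821692921104156))
t 16.42 pos [0.4442 0.2777 0.1878] q [-0.3   0.19 -0.38  1.79  0.07  1.18 -0.15] f [ 1.2 -0.5 -2.4] w 0.786 46.04863598942757 dist 0.072 ang 0.5
call 1 [-0.0013, 0.0026, 0.0718] [-0.007, -0.005, -0.002]
```

>>> jog_arm(
  increments=[
    [-0.0013,0.0026,0.015,-0.007,-0.005,0,0],
    [-0.0013,0.0026,0.03,-0.007,-0.005,0,0],
    [-0.0013,0.0026,0.045,-0.007,-0.005,0,0],
    [-0.0013,0.0026,0.055,-0.007,-0.005,0,0],
    [-0.0013,0.0026,0.06,-0.007,-0.005,0,0],
  ],
)

```text
clock: 16.83
position: [0.4459, 0.2783, 0.1265]
ee_rot: [0.486, 0.874, -0.001, -0.0]
ft_force: [-0.7, 0.2, -1.7]
grip_width: 0.785
grasp_force: 46.0
```

>>> jog_arm(
  increments=[
    [0,0,0.008,0,0,0,0],
    [0,0,0.016,0,0,0,0],
    [0,0,0.024,0,0,0,0],
    [0,0,0.03,0,0,0,0],
    [0,0,0.034,0,0,0,0],
  ],
)

```text
clock: 17.25
position: [0.4461, 0.2792, 0.093]
ee_rot: [0.485, 0.874, -0.0, -0.0]
ft_force: [-0.5, -0.7, -2.5]
grip_width: 0.784
grasp_force: 46.1
```

>>> jog_arm(
  increments=[
    [0,0,0,0,0,0,0],
    [0,0,0,0,0,0,0],
  ],
)

```text
clock: 17.42
position: [0.4463, 0.2794, 0.0938]
ee_rot: [0.485, 0.874, 0.0, -0.0]
ft_force: [0.8, 0.1, -2.3]
grip_width: 0.787
grasp_force: 46.0
```

```bash
python3 plan.py .4465 .278 .081 31.9 0 0
```

```text
t 17.42 pos [0.4463 0.2794 0.0938] q [-0.32  0.3  -0.37  1.88  0.13  0.98 -0.19] f [ 0.8  0.1 -2.3] w 0.787 46.04540325701237 dist 0.007 ang 0.0
call 1 [-0.0013, -0.0006, 0.0068] [0.0, -0.0, 0.0]
```

>>> jog_arm(
  increments=[
    [-0.001,0,0.002,0,0,0,0],
    [-0.001,0,0.004,0,0,0,0],
    [-0.001,0,0.0055,0,0,0,0],
    [-0.001,0,0.006,0,0,0,0],
    [-0.001,0,0.0065,0,0,0,0],
  ],
)

```text
clock: 17.83
position: [0.4468, 0.2785, 0.0873]
ee_rot: [0.485, 0.874, 0.0, 0.0]
ft_force: [-0.4, 0.3, -3.0]
grip_width: 0.782
grasp_force: 46.1
```

>>> jog_arm(
  increments=[
    [0,0,0.0003,0,0,0,0],
    [0,0,0.0006,0,0,0,0],
    [0,0,0.001,0,0,0,0],
    [0,0,0.001,0,0,0,0],
  ],
)

```text
clock: 18.17
position: [0.4468, 0.2786, 0.0872]
ee_rot: [0.485, 0.874, 0.0, 0.0]
ft_force: [-4.4, -2.7, 7.7]
grip_width: 0.785
grasp_force: 47.0
```

>>> jog_arm(
  increments=[
    [0,0,0,0,0,0,0.7],
    [0,0,0,0,0,0,0.85],
    [0,0,0,0,0,0,1],
    [0,0,0,0,0,0,1],
    [0,0,-0.002,0,0,0,1],
  ],
)

```text
clock: 18.58
position: [0.4466, 0.2785, 0.0881]
ee_rot: [0.485, 0.874, 0.0, -0.0]
ft_force: [0.3, -0.1, -0.8]
grip_width: 1.002
grasp_force: 0.0
```

>>> jog_arm(
  increments=[
    [0,0,-0.01,0,0,0,1],
    [0,0,-0.03,0,0,0,1],
    [0,0,-0.06,0,0,0,1],
    [0,0,-0.09,0,0,0,1],
    [0,0,-0.12,0,0,0,1],
  ],
)

```text
clock: 19.0
position: [0.4465, 0.2785, 0.2106]
ee_rot: [0.485, 0.874, 0.0, 0.0]
ft_force: [1.1, 0.4, 0.1]
grip_width: 1.007
grasp_force: 0.0
```

```bash
python3 - <<'E'
from workcell import *
from h import *
import cv2
for n in("scene","side","wrist"):
    c=optics.camera(n); W=cloud(c)
    print(n,"wide",ring(W,(.4465,.278),.0545,.0435,dz=.004),"mid",ring(W,(.4465,.278),.080,.0315,dz=.006))
E
python3 plan.py .449 -.2905 .19 -33 0 0
```

```text
scene wide (array([0.44681038, 0.28078507]), 196, np.float64(0.05517243109093877)) mid (array([0.44661452, 0.28040704]), 260, np.float64(0.08056406802750164))
side wide (array([0.44606487, 0.27618487]), 136, np.float64(0.053617414066794974)) mid (array([0.44520248, 0.27477426]), 183, np.float64(0.0788921632505081))
wrist wide (array([0.44730387, 0.27752679]), 1926, np.float64(0.055412374064983075)) mid (array([0.44610025, 0.27774255]), 2372, np.float64(0.08124519901623725))
t 19.15 pos [0.4479 0.2793 0.2116] q [-0.3   0.17 -0.38  1.77  0.07  1.21 -0.14] f [-0.2  0.2 -0. ] w 1.002 0.0 dist 0.57 ang 64.9
call 1 [-0.1211, -0.0751, 0.0035] [0.001, -0.001, 0.283]
call 2 [-0.1372, -0.0383, 0.0037] [0.001, -0.001, 0.283]
call 3 [-0.1425, 0.0016, 0.0038] [0.001, -0.001, 0.283]
call 4 [-0.1363, 0.0414, 0.0039] [0.001, -0.001, 0.283]
```

The middle cup is fully down, with its rim at about 81 mm against the expected 82. Back to the slim cup.

>>> jog_arm(
  increments=[
    [-0.024,-0.015,0.001,0,0,0.057,1],
    [-0.048,-0.03,0.001,0,0,0.113,1],
    [-0.073,-0.045,0.002,0,0,0.17,1],
    [-0.097,-0.06,0.003,0,0,0.226,1],
    [-0.121,-0.075,0.0035,0,0,0.283,1],
  ],
)

```text
clock: 19.57
position: [0.4464, 0.1346, 0.2041]
ee_rot: [0.605, 0.796, -0.0, -0.0]
ft_force: [1.0, -1.1, 1.0]
grip_width: 1.0
grasp_force: 0.0
```

>>> jog_arm(
  increments=[
    [-0.027,-0.008,0.001,0,0,0.057,1],
    [-0.055,-0.015,0.001,0,0,0.113,1],
    [-0.082,-0.023,0.002,0,0,0.17,1],
    [-0.11,-0.03,0.003,0,0,0.226,1],
    [-0.137,-0.038,0.0035,0,0,0.283,1],
  ],
)

```text
clock: 19.98
position: [0.4469, -0.0075, 0.2007]
ee_rot: [0.711, 0.703, -0.0, -0.0]
ft_force: [0.8, -0.1, -0.1]
grip_width: 0.999
grasp_force: 0.0
```

>>> jog_arm(
  increments=[
    [-0.028,0,0.001,0,0,0.057,1],
    [-0.057,0.001,0.001,0,0,0.113,1],
    [-0.085,0.001,0.002,0,0,0.17,1],
    [-0.114,0.001,0.003,0,0,0.226,1],
    [-0.1425,0.0015,0.004,0,0,0.283,1],
  ],
)

```text
clock: 20.4
position: [0.447, -0.1499, 0.1967]
ee_rot: [0.803, 0.596, -0.0, -0.0]
ft_force: [0.5, 1.0, -0.1]
grip_width: 0.997
grasp_force: 0.0
```

>>> jog_arm(
  increments=[
    [-0.03,0.009,0.001,0,0,0.062,1],
    [-0.06,0.018,0.001,0,0,0.125,1],
    [-0.09,0.027,0.002,0,0,0.187,1],
    [-0.12,0.036,0.003,0,0,0.25,1],
    [-0.136,0.0415,0.004,0,0,0.283,1],
  ],
)

```text
clock: 20.82
position: [0.4469, -0.2942, 0.1925]
ee_rot: [0.88, 0.475, -0.001, -0.0]
ft_force: [-0.7, 0.2, -1.6]
grip_width: 0.999
grasp_force: 0.0
```

>>> jog_arm(
  increments=[
    [0,0,0,0,0,0,1],
    [0,0,0,0,0,0,1],
    [0,0,0,0,0,0,1],
  ],
)

```text
clock: 21.07
position: [0.4485, -0.2893, 0.1927]
ee_rot: [0.878, 0.479, 0.0, -0.001]
ft_force: [0.1, 0.1, 0.1]
grip_width: 0.998
grasp_force: 0.0
```

```bash
python3 - <<'E'
from workcell import *
from h import *
for n in("scene","side","wrist"):
    c=optics.camera(n); W=cloud(c)
    print(n,"slim",ring(W,(.449,-.2905),.083,.023,dz=.004))
E
python3 plan.py .449 -.2905 .080 -33 0 0
```

```text
scene slim (array([ 0.44864021, -0.28762749]), 90, np.float64(0.08243489600875648))
side slim (array([ 0.44877573, -0.29267619]), 214, np.float64(0.08237776379974168))
wrist slim (array([ 0.44980048, -0.29120748]), 1571, np.float64(0.08342374029151195))
t 21.22 pos [ 0.4487 -0.2894  0.1932] q [ 0.32  0.18  0.19  1.8  -0.04  1.17 -0.05] f [ 0.6 -0.3 -0.3] w 0.998 0.0 dist 0.107 ang 0.2
call 1 [-0.0009, 0.0008, 0.1072] [-0.0, -0.001, 0.003]
```

>>> jog_arm(
  increments=[
    [-0.001,0.001,0.03,0,0,0,1],
    [-0.001,0.001,0.065,0,0,0,1],
    [-0.001,0.001,0.09,0,0,0,1],
    [-0.001,0.001,0.103,0,0,0,1],
    [-0.001,0.001,0.107,0,0,0,1],
  ],
)

```text
clock: 21.63
position: [0.4476, -0.2905, 0.0837]
ee_rot: [0.878, 0.478, -0.001, -0.002]
ft_force: [0.3, 0.6, -0.3]
grip_width: 1.0
grasp_force: 0.0
```

>>> jog_arm(
  increments=[
    [0,0,0,0,0,0,0.3],
    [0,0,0,0,0,0,0],
    [0,0,0,0,0,0,-0.3],
    [0,0,0,0,0,0,-0.5],
    [0,0,0,0,0,0,-0.5],
  ],
  grip_force=40,
)

```text
clock: 22.05
position: [0.4495, -0.2924, 0.0879]
ee_rot: [0.879, 0.478, 0.001, 0.001]
ft_force: [-1.6, 0.6, 5.8]
grip_width: 0.571
grasp_force: 40.7
```

>>> jog_arm(
  increments=[
    [0,0,0,0,0,0,-0.5],
    [0,0,0,0,0,0,-0.5],
    [0,0,0,0,0,0,-0.5],
  ],
)

```text
clock: 22.3
position: [0.4495, -0.2924, 0.088]
ee_rot: [0.879, 0.478, 0.001, 0.001]
ft_force: [-1.1, 2.4, 5.5]
grip_width: 0.576
grasp_force: 40.7
```

>>> jog_arm(
  increments=[
    [0,0,-0.01,0,0,0,-0.5],
    [0,0,-0.03,0,0,0,-0.5],
    [0,0,-0.06,0,0,0,-0.5],
    [0,0,-0.1,0,0,0,-0.5],
    [0,0,-0.14,0,0,0,-0.5],
  ],
)

```text
clock: 22.72
position: [0.448, -0.292, 0.2287]
ee_rot: [0.879, 0.477, 0.0, -0.0]
ft_force: [1.5, -0.2, -0.9]
grip_width: 0.575
grasp_force: 41.7
```

```bash
python3 plan.py .4463 .2779 .225 31.9 0 0
```

```text
t 22.72 pos [ 0.448  -0.292   0.2287] q [ 0.31  0.15  0.2   1.75 -0.03  1.25 -0.06] f [ 1.5 -0.2 -0.9] w 0.575 41.72823887318373 dist 0.57 ang 64.9
call 1 [0.1591, -0.1038, -0.0007] [0.0, -0.0, -0.377]
call 2 [0.1861, -0.0379, -0.0007] [0.0, -0.0, -0.377]
call 3 [0.187, 0.0333, -0.0007] [0.0, -0.0, -0.377]
```

>>> jog_arm(
  increments=[
    [0.025,-0.016,0,0,0,-0.06,-0.5],
    [0.055,-0.036,0,0,0,-0.13,-0.5],
    [0.09,-0.059,0,0,0,-0.21,-0.5],
    [0.125,-0.082,0,0,0,-0.295,-0.5],
    [0.159,-0.104,-0.0005,0,0,-0.377,-0.5],
  ],
)

```text
clock: 23.13
position: [0.4475, -0.1004, 0.2282]
ee_rot: [0.772, 0.635, 0.001, 0.001]
ft_force: [1.8, -0.2, -1.2]
grip_width: 0.573
grasp_force: 41.8
```

>>> jog_arm(
  increments=[
    [0.037,-0.0075,0,0,0,-0.075,-0.5],
    [0.074,-0.015,0,0,0,-0.15,-0.5],
    [0.111,-0.0225,0,0,0,-0.225,-0.5],
    [0.148,-0.03,0,0,0,-0.3,-0.5],
    [0.186,-0.038,-0.0005,0,0,-0.377,-0.5],
  ],
)

```text
clock: 23.55
position: [0.4469, 0.0893, 0.2288]
ee_rot: [0.64, 0.768, 0.001, 0.001]
ft_force: [1.6, -0.5, -0.2]
grip_width: 0.571
grasp_force: 41.8
```

>>> jog_arm(
  increments=[
    [0.04,0.007,0,0,0,-0.08,-0.5],
    [0.08,0.014,0,0,0,-0.16,-0.5],
    [0.12,0.021,0,0,0,-0.24,-0.5],
    [0.158,0.028,0,0,0,-0.32,-0.5],
    [0.187,0.0335,-0.0005,0,0,-0.377,-0.5],
  ],
)

```text
clock: 23.97
position: [0.4461, 0.2811, 0.2294]
ee_rot: [0.483, 0.876, 0.001, 0.0]
ft_force: [0.9, -0.5, -0.9]
grip_width: 0.568
grasp_force: 41.8
```

>>> jog_arm(
  increments=[
    [0,0,0,0,0,0,-0.5],
    [0,0,0,0,0,0,-0.5],
    [0,0,0,0,0,0,-0.5],
    [0,0,0,0,0,0,-0.5],
  ],
)

```text
clock: 24.3
position: [0.4473, 0.2763, 0.2284]
ee_rot: [0.487, 0.873, 0.0, 0.001]
ft_force: [0.4, -1.2, -0.4]
grip_width: 0.57
grasp_force: 41.9
```

```bash
python3 - <<'E'
from workcell import *
from h import *
o=get_obs(); z=o["position"][2]-.004
for n in("scene","side","wrist"):
    c=optics.camera(n); W=cloud(c)
    print(n,"mid",ring(W,(.4463,.2779),.0805,.0315,dz=.004),"slim",ring(W,o["position"][:2],z-.001,.023,dz=.005))
E
python3 plan.py .4463 .2779 .150 31.9 0 0
```

```text
scene mid (array([0.44645339, 0.28033574]), 197, np.float64(0.08097274347419192)) slim (array([0.44533812, 0.27862605]), 74, np.float64(0.22372517071082287))
side mid (array([0.44489775, 0.2749944 ]), 149, np.float64(0.07935798981324849)) slim (array([0.4462849 , 0.27473837]), 113, np.float64(0.22188312782860029))
wrist mid (array([0.44646939, 0.27705535]), 1239, np.float64(0.08143476041569325)) slim (array([0.44597053, 0.27718127]), 5814, np.float64(0.22357842094797198))
t 24.45 pos [0.4472 0.2766 0.2282] q [-0.29  0.16 -0.38  1.75  0.06  1.25 -0.14] f [-0.4  0.2 -1.4] w 0.575 41.90686633810401 dist 0.072 ang 0.2
call 1 [0.0016, -0.0002, 0.0722] [0.001, 0.0, -0.003]
```

>>> jog_arm(
  increments=[
    [0.001,0,0.02,0,0,0,-0.5],
    [0.001,0,0.038,0,0,0,-0.5],
    [0.001,0,0.05,0,0,0,-0.5],
    [0.001,0,0.06,0,0,0,-0.5],
    [0.001,0,0.068,0,0,0,-0.5],
  ],
)

```text
clock: 24.87
position: [0.4463, 0.2781, 0.1591]
ee_rot: [0.486, 0.874, -0.0, -0.0]
ft_force: [-0.1, 0.4, -1.6]
grip_width: 0.57
grasp_force: 41.9
```

>>> jog_arm(
  increments=[
    [0,0,0.005,0,0,0,-0.5],
    [0,0,0.01,0,0,0,-0.5],
    [0,0,0.015,0,0,0,-0.5],
    [0,0,0.015,0,0,0,-0.5],
  ],
)

```text
clock: 25.2
position: [0.4462, 0.2784, 0.1442]
ee_rot: [0.486, 0.874, -0.0, -0.0]
ft_force: [0.1, -0.3, -1.3]
grip_width: 0.57
grasp_force: 41.9
```

```bash
python3 plan.py .4460 .2777 .106 31.9 0 0
```

```text
t 25.2 pos [0.4462 0.2784 0.1442] q [-0.31  0.24 -0.38  1.84  0.1   1.08 -0.17] f [ 0.1 -0.3 -1.3] w 0.57 41.892558094114065 dist 0.032 ang 0.1
call 1 [-0.0005, -0.0005, 0.0322] [-0.0, -0.0, -0.001]
```

No contact, and the cup is on course. I'll lower it the rest of the way.

>>> jog_arm(
  increments=[
    [0,0,0.006,0,0,0,-0.5],
    [0,0,0.012,0,0,0,-0.5],
    [0,0,0.018,0,0,0,-0.5],
    [0,0,0.023,0,0,0,-0.5],
    [0,0,0.026,0,0,0,-0.5],
  ],
)

```text
clock: 25.62
position: [0.4461, 0.2783, 0.1179]
ee_rot: [0.486, 0.874, -0.0, -0.0]
ft_force: [-1.1, 1.3, -1.1]
grip_width: 0.571
grasp_force: 41.9
```

>>> jog_arm(
  increments=[
    [0,0,0.0015,0,0,0,-0.5],
    [0,0,0.003,0,0,0,-0.5],
    [0,0,0.0045,0,0,0,-0.5],
    [0,0,0.0055,0,0,0,-0.5],
    [0,0,0.006,0,0,0,-0.5],
  ],
)

```text
clock: 26.03
position: [0.4464, 0.2786, 0.1128]
ee_rot: [0.486, 0.874, 0.0, 0.0]
ft_force: [-0.4, -0.0, -1.3]
grip_width: 0.571
grasp_force: 41.9
```

>>> jog_arm(
  increments=[
    [0,0,0.0005,0,0,0,-0.5],
    [0,0,0.001,0,0,0,-0.5],
    [0,0,0.001,0,0,0,-0.5],
  ],
)

```text
clock: 26.28
position: [0.4464, 0.2786, 0.1121]
ee_rot: [0.486, 0.874, 0.0, 0.0]
ft_force: [-1.3, -0.5, 0.6]
grip_width: 0.572
grasp_force: 42.1
```

>>> jog_arm(
  increments=[
    [0,0,0.0004,0,0,0,-0.5],
    [0,0,0.0008,0,0,0,-0.5],
    [0,0,0.0008,0,0,0,-0.5],
  ],
)

```text
clock: 26.53
position: [0.4465, 0.2786, 0.1119]
ee_rot: [0.486, 0.874, 0.0, 0.0]
ft_force: [-3.0, -3.0, 8.8]
grip_width: 0.576
grasp_force: 42.9
```

>>> jog_arm(
  increments=[
    [0,0,0,0,0,0,-0.05],
    [0,0,0,0,0,0,0.1],
    [0,0,0,0,0,0,0.3],
    [0,0,0,0,0,0,0.6],
    [0,0,0,0,0,0,0.6],
  ],
)

```text
clock: 26.95
position: [0.4464, 0.2786, 0.111]
ee_rot: [0.486, 0.874, 0.0, 0.0]
ft_force: [0.1, 0.4, -0.4]
grip_width: 0.797
grasp_force: 0.0
```

>>> jog_arm(
  increments=[
    [0,0,-0.01,0,0,0,0.6],
    [0,0,-0.03,0,0,0,0.8],
    [0,0,-0.06,0,0,0,1],
    [0,0,-0.09,0,0,0,1],
    [0,0,-0.12,0,0,0,1],
  ],
)

```text
clock: 27.37
position: [0.446, 0.2785, 0.2331]
ee_rot: [0.486, 0.874, 0.0, -0.0]
ft_force: [0.7, 1.3, 0.5]
grip_width: 1.003
grasp_force: 0.0
```

>>> jog_arm(
  increments=[
    [-0.04,-0.02,-0.02,0,0,0,1],
    [-0.08,-0.04,-0.04,0,0,0,1],
    [-0.12,-0.06,-0.06,0,0,0,1],
    [-0.12,-0.06,-0.06,0,0,0,1],
    [-0.12,-0.06,-0.06,0,0,0,1],
  ],
)

```text
clock: 27.78
position: [0.4603, 0.14, 0.2942]
ee_rot: [0.489, 0.872, 0.001, 0.002]
ft_force: [0.1, -0.5, 0.2]
grip_width: 1.003
grasp_force: 0.0
```

```bash
python3 - <<'E'
from workcell import *
from h import *
import cv2
ims=[]
for n in("scene","side"):
    c=optics.camera(n); W=cloud(c); ims.append(c["color"][150:450,180:580] if n=="scene" else c["color"][120:420,100:500])
    for k,z,r in(("wide",.0545,.0435),("mid",.0805,.0315),("slim",.1065,.023)): print(n,k,ring(W,(.446,.278),z,r,dz=.005))
cv2.imwrite("pics/p9.png",np.hstack(ims)[:,:,::-1]); print(get_obs()["clock"])
E
```

```text
scene wide (array([0.44692257, 0.28087486]), 219, np.float64(0.055030539580978706))
scene mid (array([0.44660485, 0.28020751]), 171, np.float64(0.08094599280994148))
scene slim (array([0.44404134, 0.28085994]), 156, np.float64(0.10707514435676302))
side wide (array([0.44577352, 0.27599945]), 142, np.float64(0.053305506813813325))
side mid (array([0.44542611, 0.27558058]), 121, np.float64(0.07954333331046139))
side slim (array([0.44328284, 0.27542974]), 108, np.float64(0.10547044565516434))
27.8833
```

View pics/p9.png

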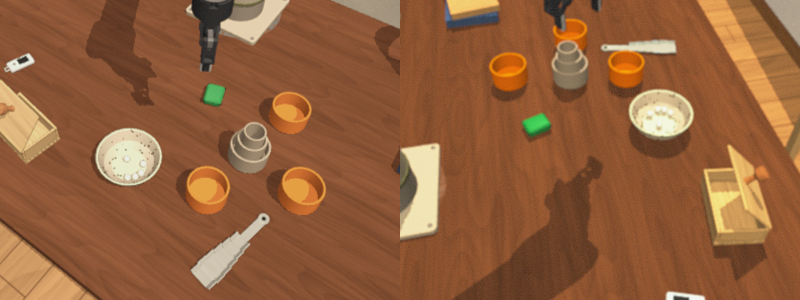

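The three cups are nested at (250,148), with rim heights of about 55, 81 and 107 mm, so all are fully down. The mints are in the bowl at (128,160), and the bystanders look untouched.

```bash
python3 -c "
from workcell import workorder
print(workorder.hand_in())"
```

```text
the job is handed in; nothing more can be done
None
```

I handed the job in at about 28 s of the 58 s limit: all five mints are in the speckled bowl, and the three plain cups are nested upright and fully down. The key fob, earbud case, shoehorn and bamboo box looked untouched; no verdict came back.

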